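# Seal a tub and clamp its hold-down leg at the mark

## Robot

A 6-joint arm with a two-finger parallel gripper is mounted at the origin on a cart in front of the work surface, level with it; the furniture and walls round the work are solid. World frame = base frame: x ahead of the robot, y to its left, z up, the work surface at z = 0. Lengths are in mm, angles in rad, forces in N, time in s.
With the tool pointing down it reaches from about 275 to 850 mm from the base axis. Payload 5.2 kg.
Tool frame: the origin (TCP) lies between the finger pads, 19 mm behind the fingertips; this is the grasp point; z points along the fingers, y is the line along which they close (so a half turn about z gives the same grasp; the last joint's range is limited). The gripper opens to 85 mm and grips with 20 to 120 N. Pads are 22 mm wide; open, the fingers measure 114 mm over their backs; the gripper's body (76 mm by 85 mm) begins 54 mm behind the grasp point. The pads swing forward as they close: fully open they stand 13 mm farther back than shut.
Start: joints at [1.094, 0.259, 1.535, -0, 1.348, -0.203], TCP at [148.693, 529.524, 250.01] pointing down, gripper open.
Joint ranges: [-3.14, 3.14], [-0.91, 2.08], [0.19, 2.58], [-1.22, 4.36], [0.22, 2.71], [-3.12, 3.12]. Speed limits (rad/s): [2.57, 2.57, 3.14, 3.14, 3.14, 3.14].

## Interface

Orientations are given as a rotation vector (axis times angle).
In Python, from cell import r gives the robot as it stands.
- The arm moves only by the tool move_arm, never from a script. Its argument "moves" is a list of rows, each a list of 5 numbers: the opening, from -1 (shut) to 1 (fully open), then the shift along the tool's x, y, z in m, then the turn about the tool's z in rad. In form: [[hand, dx, dy, dz, spin], ...]. A call has 1 to 20 rows; each row shifts and turns the commanded pose from where the row before left it, along the tool's axes as they then stand; what a row does not reach is not made up. A row lasts 1/10 s, in which the tool goes at most 50 mm and 8.59 degrees, less where a joint would pass 70% of its speed; a pose out of reach is approached as far as the arm can. A call is refused whole if a number of a shift passes 0.05 or a number of a turn 0.15, either way. A call with a gripper value outside its range is refused whole. The fingers move at their own pace and stop on an object; "squeeze" is the grip in N (left out, the last holds). Time passes only in rows, so rows that do not move let the fingers close. It gives the time, the measured TCP pose, the force, the opening and the grip force at its end, in the units of the state.
- r.get_obs(): the state, without advancing time (a new reading comes with each control period).
- r.camera(name): name is "scene" or "top"; returns a dict with "image" (384x512x3 uint8, red, green, blue), "mtx" (3x3 intrinsics, pixels), "extrinsics" (4x4, takes a point from world to camera coordinates). Camera axes: x right, y down, z forward; pixel columns grow to the right and rows downward; lengths in mm; the calibration is good to about 2 mm. A picture is of the moment at which its call begins. There is no depth.
- r.finish_job(): hands the job in; it is judged then, once.
The state is a dict: "time": time; "qpos": joint angles; "joint_velocities": joint speeds; "tau": joint torques, N m; "tcp_pos": TCP position; "orientation": TCP orientation; "ft_force": force on the tool from outside, world axes, zero at the start; "moment": the same for the moment, N m; "opening": finger opening in mm; "grasp_force": force on a finger pad.
Only numpy, scipy, OpenCV 4.12 (cv2) and the standard library are available. Lean on these libraries where they do the work, as an engineer would, in place of code of your own. Each camera call takes 0.05 s, during which the arm holds its last target. There are 200 camera calls.

## Task

First press the loose blue lid down onto the white tub until it is fully home and level all round. Then push the spring-loaded sliding leg toward the tub until its white pointer lines up with the red length mark and, holding it there, squeeze the red cam lever fully closed against the leg's grey jaw. Finish still gripping lever and jaw with the leg on the mark (I will put the locking pin in myself, the spring would pull the leg back if you let go); do not close the lever anywhere else than on the mark, and leave the red mark, mug, salt shaker and spice jar where they are.

Things in the scene. Friction and masses are not known exactly. Their poses are not given: they have to be found in the camera images.
- carrier: Tub carrier, fixed to the counter (its place differs each time): light bamboo board 340 x 130 x 10 mm with an aluminium rail and, at its +x end, a white round tub. Origin: centre of the board's underside, on the counter. x runs along the rail from the leg to the tub, z up. The tub's axis is at x = +110 mm, y = 0.
- tub_top (a point): Point on the tub's axis, 64 mm above the counter: where the lid's origin lies when seated. A stiff black gasket in two half rings (carrier's +y and -y halves) tops the tub. Each half goes down under about 5 N, stays down, and has a rigid stop. Press on the lid with closed fingertips over each half, some 28 mm in y either side of this axis.
- lid: Loose round blue lid, 110 mm across, flange 8 mm thick, 0.1 kg, with a 7 mm deep plug below that stands in the tub with a few mm of play. Origin: centre of the flange's underside (the top is 8 mm higher), z up. It starts 4 to 8 mm too high on the gasket, often tilted.
- leg: Sliding leg on the rail; moves only along carrier x, up to 85 mm. A 2 to 4 N spring pulls it to -x, where it starts at its stop. Origin: centre line of the rear (-x) face of its upright aluminium push plate, 18 mm above the counter; axes as the carrier's. Plate: 6 mm thick, 104 mm wide in y, 33 to 85 mm above the counter. The grey shoe under all this has its top 33 mm up.
- jaw_grip (a point): Gripping point on the leg, between jaw and lever, 11 mm behind the plate, 62 mm above the counter. Grey jaw: leg x = -51 to -1 mm, outer face at leg y = -12 mm, 33 to 77 mm up. Put a finger on each side of jaw and lever, closing along y: pushing to +x, the fingers' sides bear on the plate (11 mm ahead of the TCP for 22 mm wide pads); squeezing shuts the lever.
- leg_tip (a point): Front end of the leg's hold-down arm (26 mm wide), at leg x = +85 mm, 74 mm above the counter. It passes 2 mm above the seated lid and overlaps the lid's edge by 8 to 28 mm when on the mark; a lid that stands too high blocks it.
- cam_lever: Red cam lever, 55 mm long, 8 mm thick, 43 to 73 mm above the counter. Origin: its upright pivot at leg x = -60, y = +6.5 mm; x points along it to the tip, near the plate. Turns about z. Closed: x parallel to the leg's, outer face at leg y = +13 mm (25 mm over jaw and lever). Starts open 0.36 to 0.42 rad, tip at leg y = +34 mm at most. Needs 2 N at the tip, stays where left.
- pointer (a point): Tip of the white pointer on the leg: leg x = +30 mm, y = +43 mm, 26 mm above the counter. Moves with the leg.
- length_mark: Red clip near the +y edge of the carrier's board, 10 x 16 x 10 mm: the length mark; its raised 3 mm rib is the line. Origin: at its middle, 10 mm above the counter; axes as the carrier's. The leg is on the mark when the pointer has the same carrier x as this origin (50 to 70 mm of leg travel). Not to be moved.
- mug: Small striped white mug, 60 x 83 x 49 mm, loose, stands beyond the tub end. Origin at its underside. Leave alone.
- salt_shaker: Salt shaker with a grey cap, 44 mm across, 90 mm tall, loose, stands on the far side of the carrier. Origin at its underside. Leave alone.
- spice_2: Spice jar with a red cap, 45 mm across, 106 mm tall, loose, stands beyond the spring end of the carrier. Origin at its underside. Leave alone.

How it is judged (in metres and radians):
On the way, in this order (a step that is already met when the one before it is completed fails the run):
1. the lid is pressed home, level on the tub (z of lid in the frame of tub_top below 0.002 m and horizontal distance between lid and tub_top below 0.006 m and angle between lid's own z axis and vertical below 0.03 rad), for 0.2 s.
2. the leg is held on the length mark (within 5 mm) with the cam lever still open (x of pointer in the frame of length_mark between -0.005 and 0.005 m and angle between the x axis of cam_lever and the x axis of leg, either way round above 0.2 rad and contact force between the fingers and leg above 0.5 N), for 0.2 s.
At the end, for the whole second after the job is handed in: Lid seated (within 2 mm of fully down and 6 mm of the tub axis, tilt under 0.03 rad); pointer within 5 mm of the mark along the rail; cam lever within 0.06 rad of closed; fingers still gripping: over 3 N on the lever, over 6 N on leg and lever together (all of step 1 and x of pointer in the frame of length_mark between -0.005 and 0.005 m and angle between the x axis of cam_lever and the x axis of leg, either way round below 0.06 rad and contact force between the fingers and cam_lever above 3 N and contact force between the fingers and leg above 6 N); the arm keeps its last pose, push and grip.
It fails at once if a bystander (mug, salt shaker, spice jar) is pushed more than 25 mm away or tipped (distance of any of mug, salt_shaker, spice_2 from where it was at the start of the episode above 0.025 m or angle between any of mug, salt_shaker, spice_2's own z axis and vertical above 0.4 rad).
It fails at once if the cam lever is closed while the leg is more than 12 mm off the mark (angle between the x axis of cam_lever and the x axis of leg, either way round below 0.12 rad and (x of pointer in the frame of length_mark above 0.012 m or x of pointer in the frame of length_mark below -0.012 m)).
It fails at once if the length mark is moved (distance of length_mark from where it was at the start of the episode above 0.006 m).
It also fails if it takes over 45 s, if anything falls off the work surface, if the arm or the gripper's body presses on something with over 40 N, if the wrist force passes 120 N, or if a joint passes its speed limit or range.

## Working session

There is one attempt and no reset: what is moved stays moved. The work goes in short steps, Python scripts to look and compute and a tool call to move; the robot and the scene stay as the last step left them, time stands still between calls to the robot, and variables do not carry over. Pictures are saved under pics/ and viewed, at most 10 in all, crops included, and the job is handed in when it is done.

Besides the shell and the picture viewer there is one more tool, called after ">>>" as name([rows], argument=value, ...), one row to a line, values as JSON. move_arm: Moves the arm, as the interface text tells. Its arguments: {"type":"object","properties":{"moves":{"type":"array","items":{"type":"array","items":{"type":"number"}}},"squeeze":{"type":"number"}},"required":["moves"]}

```bash
ls; mkdir -p pics; python3 - <<'E'
from cell import r
import cv2,pickle
o=r.get_obs();print(o)
d={}
for n in("scene","top"):
    c=r.camera(n);d[n]=c;cv2.imwrite(f"pics/{n}0.png",c["image"][:,:,::-1]);print(c["mtx"],c["extrinsics"])
pickle.dump(d,open("c0.pkl","wb"))
E
```

```text
pics
{'time': 0.0, 'qpos': array([ 1.09419756e+00,  2.59313833e-01,  1.53608944e+00, -1.17286608e-05,
        1.34800356e+00, -2.02829744e-01]), 'joint_velocities': array([ 6.18134813e-05, -1.57658426e-03,  4.91318898e-04,  1.46596963e-04,
        1.95880783e-03, -1.34128771e-03]), 'tau': array([-5.39260000e-04, -4.46035337e+01, -2.90567672e+01, -2.65014496e-04,
        1.19402044e-02,  1.88413679e-05]), 'tcp_pos': array([148.46222697, 529.06533449, 249.18781372]), 'orientation': array([-4.28608453e-01, -3.11161723e+00,  2.69231567e-03]), 'ft_force': array([-0.23746995, -0.31372569,  0.12791047]), 'moment': array([ 0.01367149, -0.02280389,  0.00546893]), 'grasp_force': 0.0, 'opening': 85.27607207245069}
[[405.11633418   0.         250.73110233]
 [  0.         405.11633418 191.06475123]
 [  0.           0.           1.        ]] [[ 2.89507262e-01 -9.57086976e-01 -1.30409386e-02 -1.34205237e+02]
 [-7.71277728e-01 -2.25190420e-01 -5.95331791e-01  4.65839953e+02]
 [ 5.66847609e-01  1.82411062e-01 -8.03374130e-01  7.11833785e+02]
 [ 0.00000000e+00  0.00000000e+00  0.00000000e+00  1.00000000e+00]]
[[437.74877664   0.         256.8099026 ]
 [  0.         437.74877664 194.41865625]
 [  0.           0.           1.        ]] [[-9.25411518e-02 -9.95701635e-01 -3.79323326e-03  5.85414281e+01]
 [-9.52359456e-01  8.96234474e-02 -2.91511756e-01  4.92948630e+02]
 [ 2.90598695e-01 -2.33643121e-02 -9.56559725e-01  1.07720540e+03]
 [ 0.00000000e+00  0.00000000e+00  0.00000000e+00  1.00000000e+00]]
```

```bash
python3 -c "
import cv2
for n in('scene','top'):
    cv2.imwrite(f'pics/{n}0b.png',cv2.resize(cv2.imread(f'pics/{n}0.png'),(800,600),interpolation=cv2.INTER_CUBIC))"
```

```text
(no output)
```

View pics/scene0b.png

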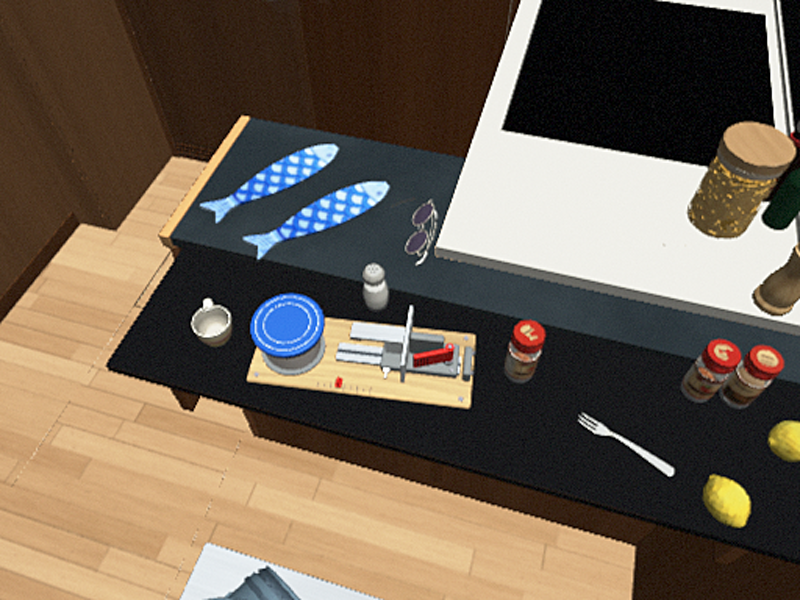

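View pics/top0b.png

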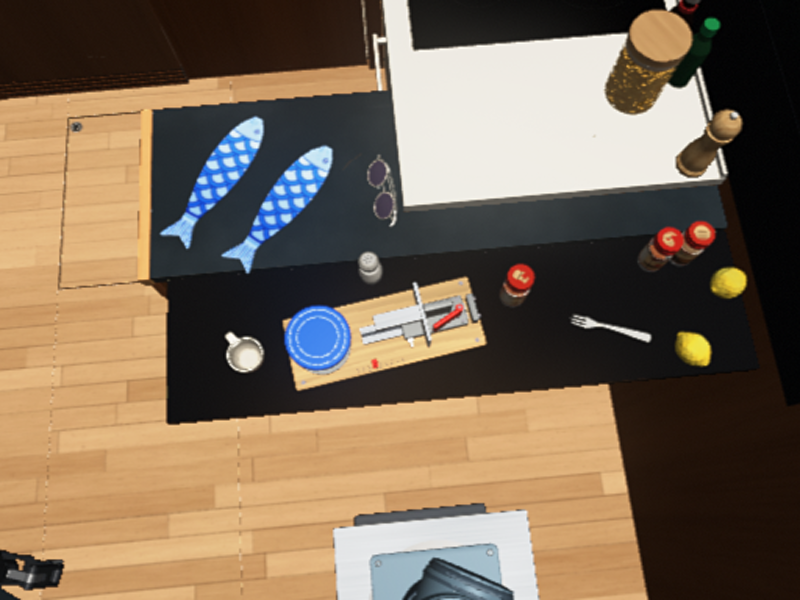

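The scene view shows the carrier with the tub at (288,330), red mark at (339,382), leg plate at (407,343) and lever at (435,355), at 800x600. The top view shows the board corners near (282,320), (468,277), (486,346) and (298,390), the mark at (375,363) and the lever at (448,318). The salt shaker, mug and jar all stand clear.

```bash
cat > h.py <<'E'
import numpy as np,cv2,pickle
def cast(c,uv,z):
    R=c["extrinsics"][:3,:3];t=c["extrinsics"][:3,3];o=-R.T@t
    d=(R.T@np.linalg.inv(c["mtx"])@np.c_[np.atleast_2d(uv),np.ones(len(np.atleast_2d(uv)))].T).T
    return o+d*((z-o[2])/d[:,2:])
def proj(c,p):
    q=np.atleast_2d(p)@c["extrinsics"][:3,:3].T+c["extrinsics"][:3,3]
    q=q@c["mtx"].T;return q[:,:2]/q[:,2:]
def blobs(m,amin):
    n,l,s,ce=cv2.connectedComponentsWithStats(m.astype(np.uint8));return [(s[i,4],ce[i],l==i) for i in range(1,n) if s[i,4]>=amin]
E
python3 - <<'E'
from h import *
d=pickle.load(open("c0.pkl","rb"))
for n in d:
    c=d[n];hsv=cv2.cvtColor(c["image"],cv2.COLOR_RGB2HSV);H,S,V=hsv.transpose(2,0,1).astype(int)
    s=512/800
    roi=np.zeros(H.shape,bool)
    if n=="top": roi[int(262*s):int(400*s),int(272*s):int(495*s)]=1
    else: roi[int(285*s):int(412*s),int(240*s):int(482*s)]=1
    bam=(H>8)&(H<28)&(S>50)&(V>120)&roi
    b=max(blobs(bam,50),key=lambda x:x[0])
    ys,xs=np.nonzero(b[2]); hull=cv2.convexHull(np.c_[xs,ys].astype(np.float32)).reshape(-1,2)
    w=cast(c,hull,10)[:,:2].astype(np.float32);(ctr,sz,an)=cv2.minAreaRect(w);print(n,"board",ctr,sz,an)
    for nm,m,z in(("blue",(H>100)&(H<125)&(S>120)&roi,75),("red",((H<6)|(H>172))&(S>150)&(V>100)&roi,58)):
        for a,ce,mm in blobs(m,4):
            ys,xs=np.nonzero(mm);zz=z if a>60 or nm=="blue" else 15
            print(n,nm,a,ce,"z",zz,cast(c,ce,zz).round(1), cv2.minAreaRect(cast(c,np.c_[xs,ys],zz)[:,:2].astype(np.float32)))
E
```

```text
scene board (466.4599914550781, 47.33827209472656) (132.16848754882812, 339.0650329589844) 8.576590538024902
scene blue 1308 [183.36085627 207.45183486] z 75 [[450.9 157.8  75. ]] ((452.5817565917969, 159.09368896484375), (114.60797882080078, 108.73454284667969), 16.26470184326172)
scene blue 6 [211.5 202. ] z 75 [[483.7 100.6  75. ]] ((483.6833190917969, 100.58988952636719), (2.568960189819336e-05, 11.671724319458008), 16.3068904876709)
scene blue 4 [220.5 203. ] z 75 [[486.9  79.5  75. ]] ((486.8996276855469, 79.489990234375), (1.0132790521311108e-05, 6.985517978668213), 16.30964469909668)
scene blue 7 [229.         203.85714286] z 75 [[490.2  59.7  75. ]] ((489.974365234375, 59.95591735839844), (2.2882657051086426, 14.346345901489258), 4.948616027832031)
scene blue 4 [246.5 206. ] z 75 [[495.8  18.9  75. ]] ((495.8168029785156, 18.949295043945312), (9.834766387939453e-06, 6.934018135070801), 16.317766189575195)
scene blue 4 [256.5 207. ] z 75 [[499.6  -4.   75. ]] ((499.62786865234375, -4.010448455810547), (1.9788742065429688e-05, 6.916297435760498), 16.320438385009766)
scene blue
[... 2792 characters left out ...]
9, 67.38553619384766), (13.376632690429688, 7.015149116516113), 19.586549758911133)
top board (467.7372131347656, 47.01371765136719) (130.06365966796875, 340.20751953125) 8.683003425598145
top blue 1228 [202.46254072 215.40553746] z 75 [[452.4 157.8  75. ]] ((453.16766357421875, 157.58651733398438), (110.25408172607422, 106.19175720214844), 40.421043395996094)
top red 73 [286.53424658 202.89041096] z 58 [[470.2 -64.2  58. ]] ((470.2515563964844, -64.0273666381836), (12.818290710449219, 56.100128173828125), 35.92173767089844)
top red 14 [239.5        232.14285714] z 15 [[412.5  67.3  15. ]] ((412.34991455078125, 67.59408569335938), (12.189298629760742, 6.8165411949157715), 13.360588073730469)
```

```bash
cat >> h.py <<'E'
from scipy.spatial.transform import Rotation as Ro
B=np.array([467.1,47.2]);A=np.radians(98.63);EX=np.array([np.cos(A),np.sin(A)]);EY=np.array([-EX[1],EX[0]])
def toc(p): q=np.atleast_2d(p)[:,:2]-B; return np.c_[q@EX,q@EY]
def tow(x,y,z): return np.r_[B+x*EX+y*EY,z]
E
python3 - <<'E'
from h import *
d=pickle.load(open("c0.pkl","rb"))
ims=[]
for n in d:
    c=d[n];hsv=cv2.cvtColor(c["image"],cv2.COLOR_RGB2HSV).astype(int);H,S,V=hsv.transpose(2,0,1)
    m=(S<60)&(V>150)
    yy,xx=np.mgrid[:384,:512];P=toc(cast(c,np.c_[xx.ravel(),yy.ravel()],26)).reshape(384,512,2)
    sel=m&(abs(P[...,0]+35)<25)&(P[...,1]>26)&(P[...,1]<48)
    for a,ce,mm in blobs(sel,2): print(n,"white",a,toc(cast(c,ce,26)).round(1),ce)
    red=((H<6)|(H>172))&(S>130)&(V>90)
    for a,ce,mm in blobs(red,8):
        q=toc(cast(c,ce,15))[0]
        if abs(q[0])<170 and abs(q[1])<90:print(n,"red",a,q.round(1))
    u0,v0=proj(c,tow(-50,10,40))[0].astype(int)
    ims.append(cv2.resize(c["image"][v0-36:v0+36,u0-48:u0+48,::-1],(800,600)[:2] and (400,300),interpolation=cv2.INTER_CUBIC));print(n,u0-48,v0-36)
cv2.imwrite("pics/crop0.png",np.vstack(ims))
R=Ro.from_rotvec([-.4286,-3.1116,.0027]).as_matrix();print(R.round(3))
p=np.array([148.46,529.07,249.19])
for y in(28,-28):
  t=tow(110,y,100);print(t,R.T@(t-p))
yaw=np.degrees(np.arctan2(R[1,1],R[0,1]));print("tool y yaw",yaw,"wanted",np.degrees(np.arctan2(EY[1],EY[0])))
E
```

```text
scene white 18 [[-40.1  31.7]] [246.72222222 237.94444444]
scene red 196 [-108.8  -13.6]
scene red 21 [28.5 52.2]
scene 204 191
top white 16 [[-41.8  32. ]] [262.9375 218.4375]
top red 85 [-117.3    2. ]
top red 14 [28.1 51. ]
top 215 172
[[-0.963  0.27  -0.001]
 [ 0.27   0.963 -0.002]
 [ 0.    -0.002 -1.   ]]
[422.91118363 151.75308942 100.        ] [-366.29608547 -288.79944953  149.5701007 ]
[478.27714877 160.15605936 100.        ] [-417.32844555 -265.74094554  149.50993855]
tool y yaw 74.31457827397827 wanted -171.37
```

View pics/crop0.png

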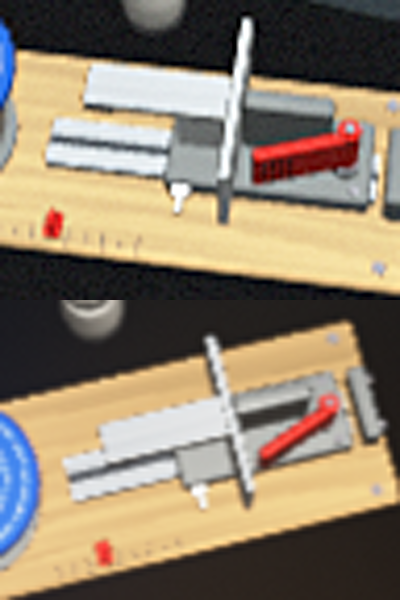

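The crop shows the pointer tip at scene px (246.5,241) and top px (263,221), so carrier x is about -41. The mark is at +28, giving a travel of about 69 mm. The lever is open at about 0.4 rad.

>>> move_arm([
  [-1,-0.033,-0.023,0,0],
  [-1,-0.033,-0.023,0,0],
  [-1,-0.033,-0.023,0,0],
  [-1,-0.033,-0.023,0,0],
  [-1,-0.033,-0.023,0,0],
  [-1,-0.033,-0.023,0,0],
  [-1,-0.033,-0.023,0,0],
  [-1,-0.033,-0.023,0,0],
  [-1,-0.033,-0.023,0,0],
  [-1,-0.033,-0.023,0,0],
  [-1,-0.033,-0.023,0,0],
  [-1,-0.033,-0.023,0,0],
  [-1,0,0,0.01,0.143],
  [-1,0,0,0.02,0.143],
  [-1,0,0,0.02,0.143],
  [-1,0,0,0.02,0.143],
  [-1,0,0,0.02,0.143],
  [-1,0,0,0.02,0.143],
  [-1,0,0,0.01,0.143],
  [-1,0,0,0,0.143],
], squeeze=30)

```text
time: 2.1
tcp_pos: [453.7, 156.5, 127.9]
orientation: [-2.05, -2.376, 0.005]
ft_force: [0.3, -0.3, -0.5]
opening: -0.2
grasp_force: 0.0
```

```bash
cat > st.py <<'E'
from cell import r
from h import *
import sys
o=r.get_obs();R=Ro.from_rotvec(o["orientation"]).as_matrix();p=o["tcp_pos"]
print("t",o["time"],"tcp",p.round(1),"carrier",toc(p).round(1),"F",o["ft_force"].round(1),"open",round(o["opening"],1),"grip",o["grasp_force"],"q",o["qpos"].round(2))
Rc=np.array([[EX[0],EX[1],0],[EY[0],EY[1],0],[0,0,1]])
print("tool in carrier\n",(Rc@R).round(3))
a=[float(v) for v in sys.argv[1:]]
for i in range(0,len(a),3): print(a[i:i+3],"shift",(R.T@(tow(*a[i:i+3])-p)).round(1))
E
python3 st.py 110 28 100 110 -28 100
```

```text
t 2.1 tcp [453.7 156.5 127.9] carrier [[110.1  -3.1]] F [ 0.3 -0.3 -0.5] open -0.2 grip 0.0 q [ 0.1   0.26  1.86 -0.    1.02 -0.05]
tool in carrier
 [[ 1.    -0.004  0.   ]
 [-0.004 -1.     0.005]
 [ 0.    -0.005 -1.   ]]
[110.0, 28.0, 100.0] shift [ -0.2 -31.   28. ]
[110.0, -28.0, 100.0] shift [-0.  25.  27.8]
```

>>> move_arm([
  [-1,0,-0.016,0.005,0],
  [-1,0,-0.015,0.01,0],
  [-1,0,0,0.008,0],
  [-1,0,0,0.004,0],
  [-1,0,0,0.004,0],
  [-1,0,0,0.003,0],
  [-1,0,0,0.002,0],
  [-1,0,0,0.002,0],
  [-1,0,0,0,0],
])

```text
time: 3.0
tcp_pos: [425.9, 152.1, 92.6]
orientation: [2.044, 2.384, 0.002]
ft_force: [-0.5, -1.2, 4.5]
opening: 0.0
grasp_force: 1.9
```

>>> move_arm([
  [-1,0,0,0.002,0],
  [-1,0,0,0.002,0],
  [-1,0,0,0.002,0],
  [-1,0,0,0,0],
])

```text
time: 3.4
tcp_pos: [426.0, 152.1, 90.1]
orientation: [2.043, 2.383, 0.003]
ft_force: [-13.0, -2.7, 43.0]
opening: 0.0
grasp_force: 21.8
```

>>> move_arm([
  [-1,0,0,-0.012,0],
  [-1,0,0,-0.014,0],
  [-1,0,0.028,0,0],
  [-1,0,0.028,0,0],
  [-1,0,0,0.008,0],
  [-1,0,0,0.006,0],
  [-1,0,0,0.004,0],
  [-1,0,0,0.004,0],
  [-1,0,0,0.002,0],
  [-1,0,0,0.002,0],
  [-1,0,0,0,0],
])

```text
time: 4.5
tcp_pos: [479.0, 160.5, 90.1]
orientation: [2.044, 2.385, 0.0]
ft_force: [-13.2, -2.7, 39.8]
opening: -0.1
grasp_force: 19.9
```

>>> move_arm([
  [-1,0,0,-0.02,0],
  [-1,0,0,-0.03,0],
  [-1,-0.018,-0.0035,-0.02,0],
  [0,-0.03,-0.005,0,0],
  [1,-0.03,-0.005,0,0],
  [1,-0.03,-0.005,0,0],
  [1,-0.03,-0.005,0,0],
  [1,-0.03,-0.005,0,0],
  [1,-0.03,0,0,0],
  [1,0,0,0,0],
])

```text
time: 5.5
tcp_pos: [482.2, -42.4, 156.0]
orientation: [2.048, 2.38, -0.001]
ft_force: [0.2, 0.3, -1.2]
opening: 85.6
grasp_force: 0.0
```

```bash
python3 st.py -88 0.5 61; python3 - <<'E'
from h import *
from cell import r
c=r.camera("scene");d=r.camera("top")
for k in(c,d):
    H,S,V=cv2.cvtColor(k["image"],cv2.COLOR_RGB2HSV).astype(int).transpose(2,0,1)
    b=max(blobs((H>100)&(H<125)&(S>120)&(np.mgrid[:384,:512][0]>180)&(np.mgrid[:384,:512][1]<240),50),key=lambda x:x[0])
    ys,xs=np.nonzero(b[2]);print(b[0],toc(cast(k,b[1],72)).round(1))
u,v=proj(c,tow(20,0,60))[0].astype(int);u2,v2=proj(d,tow(20,0,60))[0].astype(int)
f=lambda k,u,v:cv2.resize(k["image"][v-60:v+60,u-80:u+80,::-1],(400,300),interpolation=cv2.INTER_CUBIC)
cv2.imwrite("pics/c1.png",np.vstack([f(c,u,v),f(d,u2,v2)]))
E
```

```text
t 5.5 tcp [482.2 -42.4 156. ] carrier [[-90.9  -1.5]] F [ 0.2  0.3 -1.2] open 85.6 grip 0.0 q [-0.32  0.23  1.82 -0.    1.09 -0.47]
tool in carrier
 [[ 1.    -0.001 -0.001]
 [-0.001 -1.    -0.   ]
 [-0.001  0.    -1.   ]]
[-88.0, 0.5, 61.0] shift [ 3. -2. 95.]
1278 [[109.9   2.2]]
1073 [[115.   -4.8]]
```

View pics/c1.png

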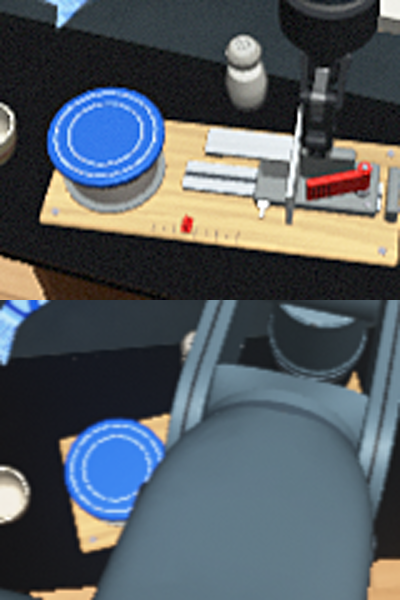

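The lid is seated and level, with its centre at carrier (110, 2). The scene view shows the pointer and mark unobstructed, and the plate is ahead of the fingers. Next I descend around the jaw and lever.

>>> move_arm([
  [1,0.002,-0.002,0.02,0],
  [1,0,0,0.025,0],
  [1,0,0,0.02,0],
  [1,0,0,0.015,0],
  [1,0,0,0.01,0],
  [1,0,0,0.005,0],
  [1,0,0,0,0],
])

```text
time: 6.3
tcp_pos: [479.4, -37.1, 60.7]
orientation: [-2.044, -2.385, 0.001]
ft_force: [-0.4, 0.7, 0.1]
opening: 85.3
grasp_force: 0.0
```

>>> move_arm([
  [1,0.003,0,0,0],
  [1,0.005,0,0,0],
  [1,0.007,0,0,0],
  [1,0.009,0,0,0],
  [1,0.009,0,0,0],
  [1,0.009,0,0,0],
  [1,0.009,0,0,0],
  [1,0.007,0,0,0],
  [1,0.005,0,0,0],
  [1,0.002,0,0,0],
  [1,0,0,0,0],
  [1,0,0,0,0],
])

```text
time: 7.5
tcp_pos: [469.7, 26.4, 60.9]
orientation: [-2.045, -2.384, 0.0]
ft_force: [1.6, -2.6, 1.7]
opening: 85.1
grasp_force: 1.4
```

```bash
cat > mk.py <<'E'
from h import *
from cell import r
import sys
c=r.camera("scene")
H,S,V=cv2.cvtColor(c["image"],cv2.COLOR_RGB2HSV).astype(int).transpose(2,0,1)
yy,xx=np.mgrid[:384,:512];g=lambda z:toc(cast(c,np.c_[xx.ravel(),yy.ravel()],z)).reshape(384,512,2)
P=g(26);Q=g(15)
for a,ce,m in blobs((S<60)&(V>150)&(abs(P[...,0])<60)&(P[...,1]>26)&(P[...,1]<48),2): print("white",a,toc(cast(c,ce,26)).round(1),ce)
for a,ce,m in blobs(((H<6)|(H>172))&(S>130)&(V>90)&(abs(Q[...,0])<60)&(Q[...,1]>40)&(Q[...,1]<65),4): print("mark",a,toc(cast(c,ce,15)).round(1),ce)
u,v=proj(c,tow(10,20,50))[0].astype(int);print(u-48,v-36)
cv2.imwrite(sys.argv[1],cv2.resize(c["image"][v-36:v+36,u-48:u+48,::-1],(800,600),interpolation=cv2.INTER_CUBIC))
E
python3 st.py; python3 mk.py pics/c2.png
```

```text
t 7.5 tcp [469.7  26.4  60.9] carrier [[-20.9   0.6]] F [ 1.6 -2.6  1.7] open 85.1 grip 1.3941819593310356 q [-0.18  0.34  1.96  0.    0.84 -0.33]
tool in carrier
 [[ 1.     0.002  0.   ]
 [ 0.002 -1.     0.001]
 [ 0.    -0.001 -1.   ]]
white 18 [[20.4 32.1]] [221.11111111 235.05555556]
mark 22 [[28.8 52.4]] [216.31818182 244.5       ]
177 189
```

View pics/c2.png

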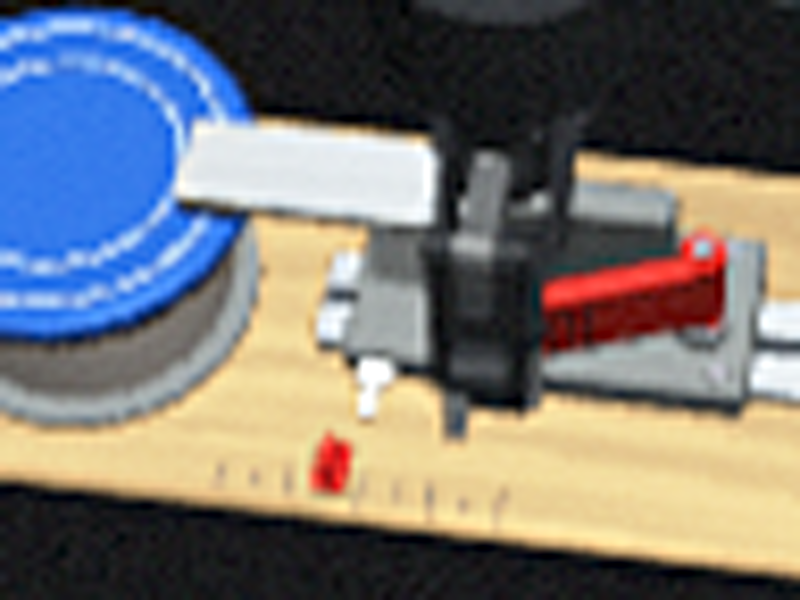

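The arm clears the lid. The pointer tip is at crop (368,415) and the mark at (332,465); carrier x is 20.3 against 28.6, so about 8.5 mm remains.

>>> move_arm([
  [1,0.003,0,0,0],
  [1,0.003,0,0,0],
  [1,0.002,0,0,0],
  [1,0.0005,0,0,0],
  [1,0,0,0,0],
  [1,0,0,0,0],
  [1,0,0,0,0],
  [1,0,0,0,0],
])

```text
time: 8.35
tcp_pos: [468.3, 34.9, 60.9]
orientation: [-2.045, -2.384, 0.0]
ft_force: [1.6, -3.9, -1.2]
opening: 85.6
grasp_force: 1.5
```

```bash
python3 st.py; python3 mk.py pics/c3.png
```

```text
t 8.35 tcp [468.3  34.9  60.9] carrier [[-12.4   0.7]] F [ 1.6 -3.9 -1.2] open 85.6 grip 1.4844876900315285 q [-0.16  0.34  1.96  0.    0.84 -0.32]
tool in carrier
 [[ 1.     0.002  0.   ]
 [ 0.002 -1.     0.001]
 [ 0.    -0.001 -1.   ]]
white 18 [[28.5 32.5]] [217.66666667 234.77777778]
mark 22 [[28.8 52.4]] [216.31818182 244.5       ]
177 189
```

View pics/c3.png

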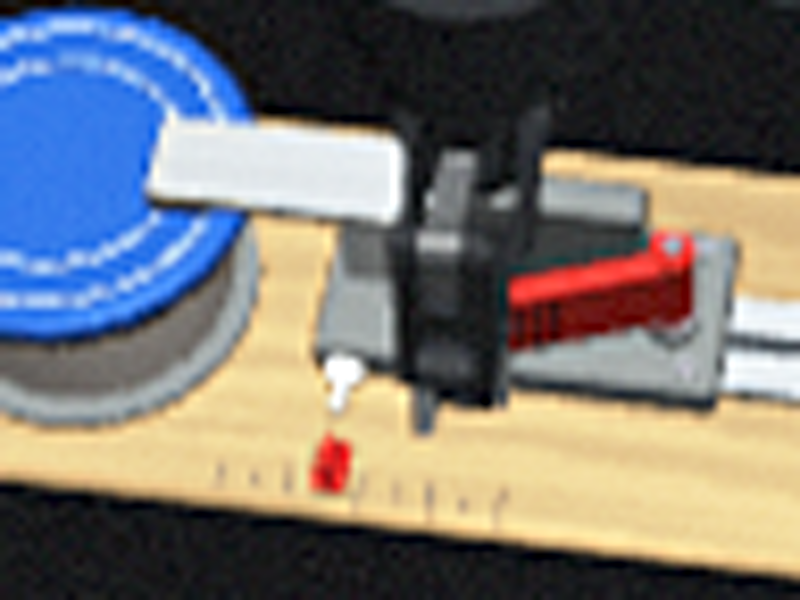

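The pointer, tip at (338,408), now lines up with the mark at (332,465) and the lever is still open. Closing.

>>> move_arm([
  [0,0,0,0,0],
  [-0.2,0,0,0,0],
  [-0.4,0,0,0,0],
  [-0.6,0,0,0,0],
  [-0.8,0,0,0,0],
  [-1,0,0,0,0],
  [-1,0,0,0,0],
  [-1,0,0,0,0],
  [-1,0,0,0,0],
  [-1,0,0,0,0],
], squeeze=45)

```text
time: 9.4
tcp_pos: [471.7, 34.3, 64.2]
orientation: [2.042, 2.379, 0.006]
ft_force: [1.0, -2.3, 24.8]
opening: 22.5
grasp_force: 50.8
```

```bash
python3 st.py; python3 mk.py pics/c4.png
```

```text
t 9.4 tcp [471.7  34.3  64.2] carrier [[-13.4  -2.6]] F [ 1.  -2.3 24.8] open 22.5 grip 50.836743861436844 q [-0.16  0.34  1.95  0.    0.84 -0.32]
tool in carrier
 [[ 1.     0.002 -0.002]
 [ 0.002 -1.    -0.007]
 [-0.002  0.007 -1.   ]]
white 19 [[27.5 32.4]] [218.10526316 234.78947368]
mark 21 [[28.5 52.2]] [216.42857143 244.42857143]
177 189
```

View pics/c4.png

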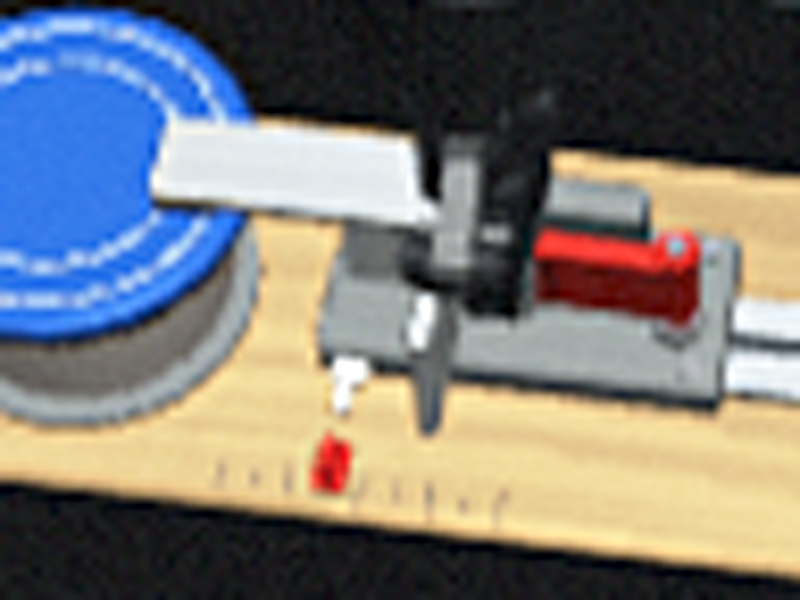

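The lever is shut against the jaw, and the pointer is about 1 mm short of the mark. I nudge it and relieve the vertical load.

>>> move_arm([
  [-1,0.001,0,-0.001,0],
  [-1,0.0005,0,-0.001,0],
  [-1,0,0,-0.001,0],
  [-1,0,0,0,0],
  [-1,0,0,0,0],
  [-1,0,0,0,0],
  [-1,0,0,0,0],
])

```text
time: 10.15
tcp_pos: [471.4, 36.1, 64.4]
orientation: [2.044, 2.38, 0.006]
ft_force: [11.2, -1.1, -5.4]
opening: 22.3
grasp_force: 53.5
```

```bash
python3 st.py; python3 mk.py pics/c5.png; python3 - <<'E'
from h import *
from cell import r
c=r.camera("scene");H,S,V=cv2.cvtColor(c["image"],cv2.COLOR_RGB2HSV).astype(int).transpose(2,0,1)
m=((H<6)|(H>172))&(S>150)
# upper boundary of lever = top face far edge (z 73)
P=toc(cast(c,np.c_[np.mgrid[:384,:512][1].ravel(),np.mgrid[:384,:512][0].ravel()],73)).reshape(384,512,2)
m&=(P[...,0]>-110)&(P[...,0]<20)&(abs(P[...,1])<40)
b=max(blobs(m,20),key=lambda x:x[0])[2]
top=[];bot=[]
for u in np.nonzero(b.any(0))[0]:
    v=np.nonzero(b[:,u])[0];top.append((u,v[0]-.5));bot.append((u,v[-1]+.5))
for e,z in((top,73),(bot,43)):
    q=toc(cast(c,np.array(e),z));print(q.round(1).tolist());q=q[2:-5] if 0 else q;print(np.polyfit(q[:,0],q[:,1],1))
E
```

```text
t 10.15 tcp [471.4  36.1  64.4] carrier [[-11.6  -2.6]] F [11.2 -1.1 -5.4] open 22.3 grip 53.487570360302925 q [-0.16  0.34  1.95  0.    0.85 -0.31]
tool in carrier
 [[ 1.     0.001 -0.001]
 [ 0.001 -1.    -0.006]
 [-0.001  0.006 -1.   ]]
white 19 [[29.4 33.1]] [217.26315789 234.94736842]
mark 21 [[28.5 52.2]] [216.42857143 244.42857143]
177 189
[[-22.1, 7.8], [-23.9, 4.8], [-25.7, 1.8], [-28.4, 4.2], [-30.7, 3.9], [-32.9, 3.6], [-35.2, 3.3], [-37.4, 3.0], [-39.7, 2.6], [-41.9, 2.3], [-44.6, 4.7], [-46.8, 4.4], [-49.1, 4.1], [-51.3, 3.8], [-53.9, 6.2], [-55.5, 0.5], [-58.4, 5.5], [-61.0, 7.9], [-62.9, 4.9], [-64.5, -0.7]]
[0.0116395  4.43019987]
[[-18.9, -5.7], [-23.4, 7.6], [-25.7, 7.3], [-28.0, 7.0], [-30.3, 6.7], [-32.6, 6.4], [-35.3, 8.7], [-37.6, 8.4], [-39.9, 8.1], [-42.2, 7.8], [-44.5, 7.5], [-46.8, 7.2], [-49.1, 6.9], [-51.8, 9.2], [-54.1, 8.9], [-56.4, 8.6], [-58.7, 8.3], [-61.4, 10.7], [-63.3, 7.7], [-65.3, 4.7]]
[-0.10228378  2.67180037]
```

The edge fit hints that the lever is pressed slightly past closed (22.3 mm opening against 25 nominal). I ease the squeeze and trim the pointer.

>>> move_arm([
  [-1,-0.0005,0,0,0],
  [-1,0,0,0,0],
  [-1,0,0,0,0],
  [-1,0,0,0,0],
  [-1,0,0,0,0],
  [-1,0,0,0,0],
], squeeze=20)

```text
time: 10.85
tcp_pos: [471.5, 35.6, 64.4]
orientation: [2.044, 2.38, 0.006]
ft_force: [11.5, -1.4, -6.7]
opening: 22.8
grasp_force: 53.4
```

```bash
python3 st.py; python3 mk.py pics/c6.png
```

```text
t 10.85 tcp [471.5  35.6  64.4] carrier [[-12.1  -2.6]] F [11.5 -1.4 -6.7] open 22.8 grip 53.43777425587177 q [-0.16  0.34  1.95  0.    0.85 -0.31]
tool in carrier
 [[ 1.     0.001 -0.001]
 [ 0.001 -1.    -0.006]
 [-0.001  0.006 -1.   ]]
white 19 [[28.7 32.7]] [217.57894737 234.84210526]
mark 21 [[28.5 52.2]] [216.42857143 244.42857143]
177 189
```

View pics/c6.png

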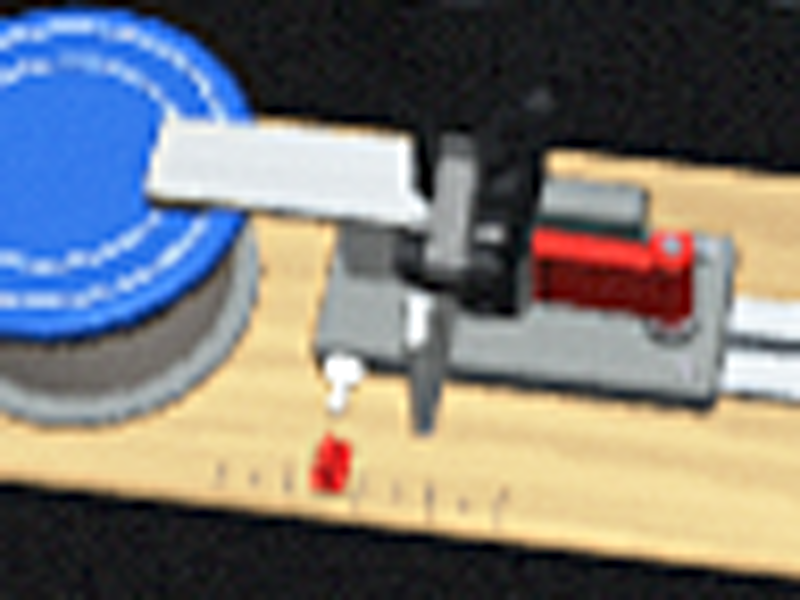

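The leg is on the mark: pointer 28.7, mark 28.5. The grip did not relax by itself, so I open it a hair and re-close gently, with the plate still bearing on the fingers.

>>> move_arm([
  [-0.36,0,0.001,0,0],
  [-0.36,0,0.001,0,0],
  [-0.36,0,0,0,0],
  [-1,0,0,0,0],
  [-1,0,0,0,0],
  [-1,0,0,0,0],
  [-1,0,0,0,0],
  [-1,0,0,0,0],
  [-1,0,0,0,0],
], squeeze=20)

```text
time: 11.8
tcp_pos: [471.1, 36.0, 64.5]
orientation: [2.045, 2.383, 0.001]
ft_force: [3.3, -2.8, 6.1]
opening: 23.7
grasp_force: 26.4
```

```bash
python3 st.py; python3 mk.py pics/c7.png
```

```text
t 11.8 tcp [471.1  36.   64.5] carrier [[-11.7  -2.3]] F [ 3.3 -2.8  6.1] open 23.7 grip 26.398696079850197 q [-0.16  0.34  1.95  0.    0.85 -0.31]
tool in carrier
 [[ 1.     0.002 -0.   ]
 [ 0.002 -1.    -0.002]
 [-0.     0.002 -1.   ]]
white 17 [[29.1 32.5]] [217.41176471 234.76470588]
mark 23 [[28.9 52. ]] [216.30434783 244.34782609]
177 189
```

View pics/c7.png

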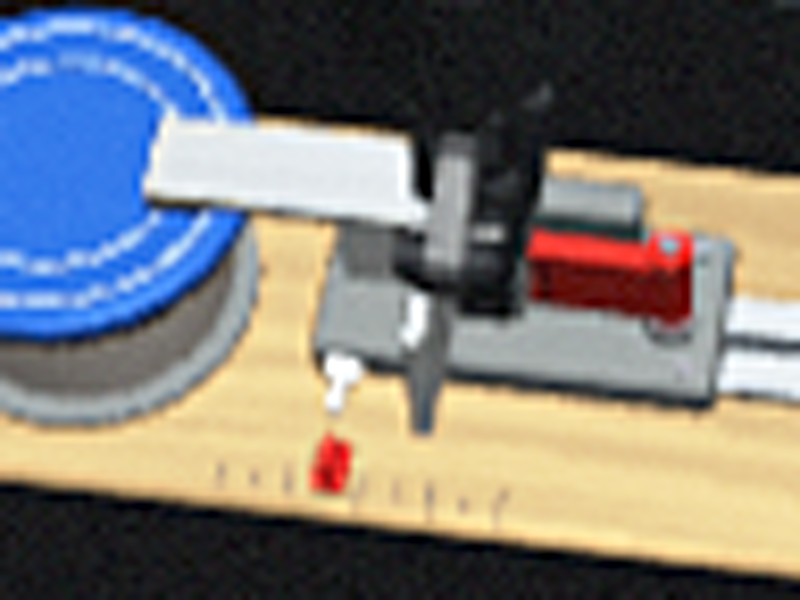

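The pointer is at 29.1 and the mark at 28.9. The lever is shut with a 26 N grip and a 23.7 mm opening, and the lid is still seated, so I hand it in.

```bash
python3 -c "
from cell import r
print(r.finish_job())"
```

```text
the job is handed in; nothing more can be done
None
```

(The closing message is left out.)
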